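# Hang the bead vial on the empty branch of the revolving rack

## Task

Turn the revolving bead rack until its one empty branch points to the robot's side of the bench, then take the square bead vial that stands on the bench and hang it by its tab on that branch, behind the upturned tip, with the branch still pointing to the robot's side. Keep the other vials on their branches and leave the rest of the bench as it is.

Things in the scene. Friction and masses are not known exactly. Their poses are not given: they have to be found in the camera images.
- rack_knob (a point): Round wooden knob on top of the revolving rack, on its vertical axis, 30 mm in diameter, 27 mm high. This point: on the axis at the height to grip, 178 mm above the bench, 14 mm below the knob's top. Gripping and twisting the knob turns the branches (pushing a branch sideways does too). The axes turn with the rack: x points along the empty branch, z up.
- free_branch (a point): The empty branch: a round dark steel wire 4.4 mm thick. This point: on its centre line, 80 mm from the rack's axis, 135 mm above the bench. x points outward along the branch, z up. The wire runs level to 15 mm beyond this point, then bends up 9 mm within 8 mm, ending in a 6 mm ball, its centre 23 mm outward and 9 mm above. On it, a vial's hole has its middle about 5 mm below the wire's centre line.
- bench (a point): A point on the bare bench top, 0.5 m straight ahead of the robot, that only gives the bench's directions: x points across the bench away from the robot, y to the robot's left, z up. The branch points to the robot's side when it points against this x axis.
- vial_center (a point): The vial to be hung, upright on the bench: clear, 28 x 28 x 73 mm, 60 g. This point: its centre, 36.5 mm above its foot. From the foot: 46 mm body, 8 mm white cap, then a tab 24 mm wide (along y), 4.5 mm thick (along x), 19 mm tall, with a hole through it along x. Grip the body across its y faces, along the tab's width, so that the branch can pass between the fingers.
- vial_hole (a point): Middle of the hole in that vial's tab, 24.5 mm above the vial's centre; the hole runs along x (either way round is the same), is 16 mm wide along y and 14 mm high. z up.
- rack (a joint): How far the rack has turned from its start, counter-clockwise from above positive. It turns a full turn either way, takes about 0.05 N m and stays where it is left. All five branches and the knob turn as one.
- rack_base: Round wooden foot of the rack, fixed to the bench, 150 mm in diameter, 26 mm high; origin under its centre, on the rack's axis. Above it a 16 mm post with five level wire branches 72 degrees apart, 135 mm above the bench, reaching 106 mm from the axis; four carry a hanging vial, one is empty. Its axes stay as they were at the start.
- hung1_hole (a point): The middle of the tab hole of a vial like the one to be hung, already hanging on the branch 72 degrees counter-clockwise (seen from above) from the empty one, about 80 mm from the rack's axis and 5 mm below its wire. It must stay hanging. It turns with the rack.
- hung2_hole (a point): The middle of the tab hole of a vial like the one to be hung, already hanging on the branch 144 degrees counter-clockwise (seen from above) from the empty one, about 80 mm from the rack's axis and 5 mm below its wire. It must stay hanging. It turns with the rack.
- hung3_hole (a point): The middle of the tab hole of a vial like the one to be hung, already hanging on the branch 216 degrees counter-clockwise (seen from above) from the empty one, about 80 mm from the rack's axis and 5 mm below its wire. It must stay hanging. It turns with the rack.
- hung4_hole (a point): The middle of the tab hole of a vial like the one to be hung, already hanging on the branch 288 degrees counter-clockwise (seen from above) from the empty one, about 80 mm from the rack's axis and 5 mm below its wire. It must stay hanging. It turns with the rack.
- jar: Bystander: round glass jar with white lid, 50 mm in diameter, 48 mm high; origin at its foot.
- spool: Bystander: thread spool, 48 mm in diameter, 40 mm high; origin at its foot.
- bowl: Bystander: white ceramic bowl, 80 mm in diameter, 36 mm high; origin at its foot.
- cone: Bystander: thread cone, 64 mm in diameter, 118 mm high; origin at its foot.
- pliers: Bystander: small pliers lying flat, 120 mm long, 60 mm over the handles, 12 mm high; origin at the rivet, at bench level.

How it is judged:
By the outcome, as a careful person would: the job done as asked, in the order asked, and still so for the second after the job is handed in, with the robot touching nothing.
It also fails if it takes over 72 s, if anything falls off the work surface, if the arm or the gripper's body presses on something with over 40 N, if the wrist force passes 120 N, or if a joint passes its speed limit or range.

## Robot

A 7-joint arm with a two-finger parallel gripper is mounted at the origin on the work surface. World frame = base frame: x ahead of the robot, y to its left, z up, the work surface at z = 0. Lengths are in mm, angles in rad, forces in N, time in s.
With the tool pointing down it reaches from about 425 to 950 mm from the base axis. Payload 4.7 kg.
Tool frame: the origin (TCP) lies at the very end of the fingers, on their centre line; the grasp point (between the pads) lies 19 mm behind it; z points along the fingers, y is the line along which they close (so a half turn about z gives the same grasp; the last joint's range is limited). The gripper opens to 87 mm and grips with 3 to 60 N. Pads are 19 mm wide; open, the fingers measure 117 mm over their backs; the gripper's body (75 mm by 190 mm) begins 51 mm behind the grasp point.
Start: joints at [1.211, 0.469, -0.049, 1.532, 0.024, 1.141, -0.082], TCP at [219.287, -638.406, 222.573] pointing down, gripper open.
Joint ranges: [-2.59, 2.59], [-0.33, 1.99], [-1.39, 1.29], [0.1, 2.45], [-1.04, 4.18], [0.21, 1.99], [-2.66, 2.66]. Speed limits (rad/s): [2.57, 2.57, 3.14, 3.14, 3.14, 3.14, 3.14].

## Interface

Orientations are given as a 3x3 rotation matrix whose columns are the frame's x, y, z axes.
In Python, from plant import arm, capture gives the robot as it stands. The module is installed in compiled form; this text tells all that it offers.
- The arm moves only by the shell command python3 -m crank 'ROWS'. ROWS is JSON, a list of rows, each an object of numbers: "dx", "dy", "dz": the shift along the tool's x, y, z normalised to -1 to 1, where 1 is 60 mm; "rx", "ry", "rz": the turn, a rotation vector about the tool's x, y, z normalised to -1 to 1, where 1 is 180 degrees; "jaw": the closure, from -1 (fully open) to 1 (shut), so that 0 is half open. A call has 1 to 10 rows; each row shifts and turns the commanded pose from where the row before left it, along the tool's axes as they then stand; what a row does not reach is not made up. A row lasts 1/8 s, in which the tool goes at most 62.5 mm and 10.7 degrees, less where a joint would pass 70% of its speed; a pose out of reach is approached as far as the arm can. A call with a number of a shift or a turn outside -1 to 1 is refused whole. A call with a gripper value outside its range is refused whole. The fingers move at their own pace and stop on an object; the grip force is fixed at half the most. Time passes only in rows, so rows that do not move let the fingers close. It gives the time, the measured TCP pose, the force, the opening and the grip force at its end, in the units of the state.
- arm.get_obs(): the state, without advancing time (a new reading comes with each control period).
- capture(name): name is "scene" or "top" or "wrist"; returns a dict with "pixels" (420x560x3 uint8, red, green, blue), "camera_matrix" (3x3 intrinsics, pixels), "T" (4x4, takes a point from camera to world coordinates). Camera axes: x right, y up, looking along -z (the intrinsics and any distortion apply to the point x, -y, -z); pixel columns grow to the right and rows downward; lengths in mm; the calibration is good to about 2 mm. A picture is of the moment at which its call begins. There is no depth.
- arm.job_done(): hands the job in; it is judged then, once.
The state is a dict: "t": time; "joint_positions": joint angles; "qvel": joint speeds; "joint_efforts": joint torques, N m; "position": TCP position; "ee_rot": TCP orientation; "contact_force": force on the tool from outside, world axes, zero at the start; "ft_torque": the same for the moment, N m; "grip_width": finger opening in mm; "finger_force": force on a finger pad.
Only numpy, scipy, OpenCV 4.12 (cv2) and the standard library are available. Lean on these libraries where they do the work, as an engineer would, in place of code of your own. Each camera call takes 0.05 s, during which the arm holds its last target. There are 200 camera calls.

## Working session

There is one attempt and no reset: what is moved stays moved. The work goes in short steps, Python scripts to look and compute and a shell command to move; the robot and the scene stay as the last step left them, time stands still between calls to the robot, and variables do not carry over. Pictures are saved under pics/ and viewed, at most 10 in all, crops included, and the job is handed in when it is done.

```bash
mkdir -p pics; cat > h.py <<'E'
import numpy as np,cv2
from plant import arm,capture
def snap(n,f,crop=None,s=1):
    c=capture(n);im=c["pixels"][:,:,::-1].copy()
    np.savez(f"pics/{f}.npz",K=c["camera_matrix"],T=c["T"],im=im)
    if crop: im=im[crop[1]:crop[3],crop[0]:crop[2]]
    cv2.imwrite(f"pics/{f}.png",cv2.resize(im,None,fx=s,fy=s,interpolation=cv2.INTER_CUBIC))
def px(f,u,v,z):
    d=np.load(f"pics/{f}.npz");K,T=d["K"],d["T"]
    r=np.linalg.inv(K)@[u,v,1];r=T[:3,:3]@(r*[1,-1,-1]);o=T[:3,3]
    return o+r*(z-o[2])/r[2]
def proj(f,p):
    d=np.load(f"pics/{f}.npz");q=(np.linalg.inv(d["T"])@[*p,1])[:3]*[1,-1,-1];q=d["K"]@q;return q[:2]/q[2]
E
python3 - <<'E'
from h import *
snap("scene","s0");snap("top","t0")
for f in("s0","t0"):
    d=np.load(f"pics/{f}.npz");print(d["K"].round(1).tolist(),d["T"].round(2).tolist())
o=arm.get_obs();print(o)
a=np.hstack([cv2.imread("pics/s0.png"),cv2.imread("pics/t0.png")])
E
```

```text
[[384.6, 0.0, 279.2], [0.0, 384.6, 210.8], [0.0, 0.0, 1.0]] [[0.07, -0.62, 0.78, 1343.86], [1.0, 0.03, -0.07, -195.49], [0.02, 0.78, 0.62, 698.42], [0.0, 0.0, 0.0, 1.0]]
[[497.0, 0.0, 280.9], [0.0, 497.0, 211.7], [0.0, 0.0, 1.0]] [[-0.02, 0.98, -0.18, 393.99], [-1.0, -0.02, 0.01, -106.1], [0.01, 0.18, 0.98, 1419.76], [0.0, 0.0, 0.0, 1.0]]
{'t': 0.1, 'joint_positions': array([ 1.21105744,  0.46938116, -0.04858811,  1.5335769 ,  0.02407516,
        1.14098283, -0.0822852 ]), 'qvel': array([-0.00014573, -0.00227017,  0.00072845, -0.00381881,  0.00076105,
        0.00215564,  0.00019382]), 'joint_efforts': array([ 2.08052404e-05, -5.09170175e+01, -8.14009993e-02, -2.36828578e+01,
       -6.14953553e-02,  3.44873755e-02,  6.61868648e-05]), 'position': array([ 219.10581543, -637.88143447,  221.5895685 ]), 'ee_rot': array([[ 9.45761263e-01,  3.24861908e-01, -6.11812889e-04],
       [ 3.24862481e-01, -9.45759817e-01,  1.65440849e-03],
       [-4.11737478e-05, -1.76343052e-03, -9.99998444e-01]]), 'contact_force': array([-0.17361659,  0.18701658, -0.7437036 ]), 'ft_torque': array([-0.00358363,  0.0180613 ,  0.06444444]), 'finger_force': 0.0, 'grip_width': 87.0574625008772}
```

View pics/t0.png

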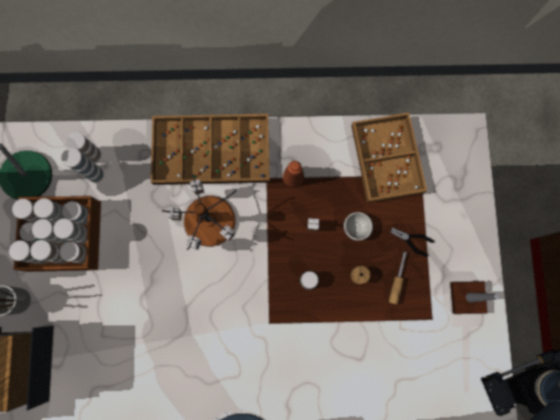

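View pics/s0.png

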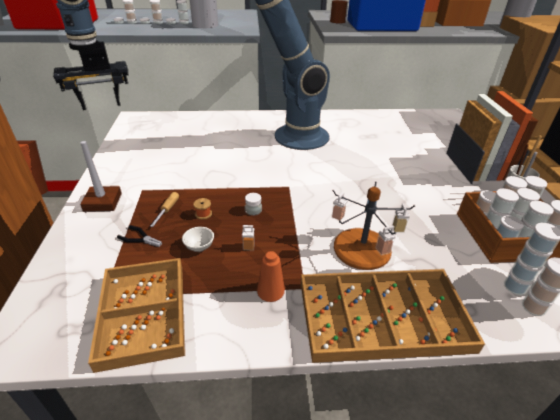

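The top view has the rack at about (207,218) and the target vial at (313,224). The jar is at (309,281), the bowl at (358,226), the cone at (293,174), and the empty branch seems to point up-right. I'll enlarge this area.

```bash
python3 - <<'E'
from h import *
im=np.load("pics/t0.npz")["im"]
a=cv2.resize(im[170:270,150:250],None,fx=5.5,fy=5.5,interpolation=cv2.INTER_CUBIC)
b=cv2.resize(im[200:250,295:335],None,fx=5.5,fy=5.5,interpolation=cv2.INTER_CUBIC)
c=np.zeros((550,780,3),np.uint8);c[:,:550]=a;c[:275,555:775]=b
cv2.imwrite("pics/c1.png",c)
E
```

```text
(no output)
```

View pics/c1.png

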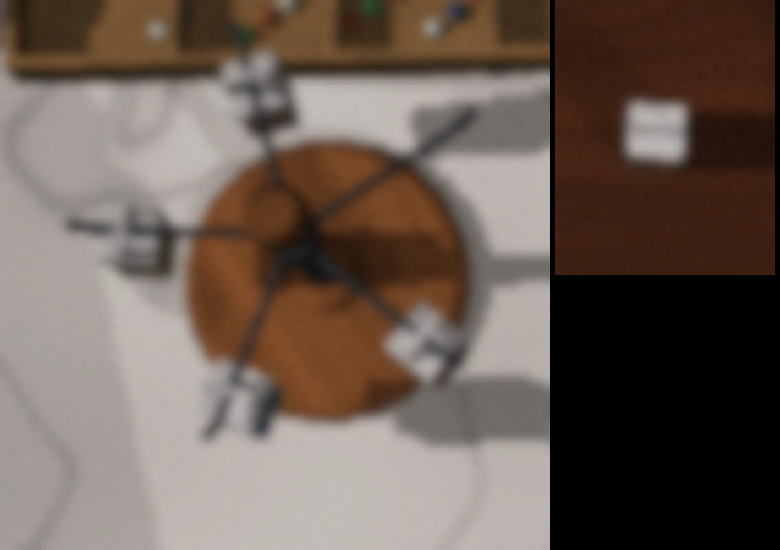

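```bash
python3 - <<'E'
from h import *
q=lambda u,v,z:px("t0",u,v,z).round(1)
print("base",q(209.6,220.7,26)); print("knob",q(199.8,208.5,185))
t=q(236.4,190.4,144);print("tip",t)
for n,u,v,z in(("vial",313.5,224,54),("vialtab",313.5,223.5,73),("jar",309,281,48),("bowl",358,226,36),("cone",293,168,110),("spool",360,275,40)):print(n,q(u,v,z))
b=q(209.6,220.7,26);k=q(199.8,208.5,185)
for c in(b,k):d=t-c;print(np.hypot(*d[:2]),np.degrees(np.arctan2(d[1],d[0])))
# other tips
for u,v in((67,224),(207,436),(450,378),(243,35)):
  p=q(150+u/5.5,170+v/5.5,144);d=p-(b+k)/2;print(np.hypot(*d[:2]),np.degrees(np.arctan2(d[1],d[0])))
# scene view of same: 
for p in((*b[:2],26),(*k[:2],192),(t[0],t[1],144)):print(proj("s0",p))
E
```

```text
base [630.7  79.8  26. ]
knob [635.5  83.4 185. ]
tip [689.8  -6.1 144. ]
vial [ 610.1 -212.8   54. ]
vialtab [ 608.5 -211.3   73. ]
jar [ 453.4 -195.2   48. ]
bowl [ 604.4 -339.5   36. ]
cone [ 756.9 -158.1  110. ]
spool [ 466.8 -337.2   40. ]
104.26706095407114 -55.47166617308202
104.68400068778416 -58.754647867403406
106.11173356420109 86.37987954607324
103.13607516286434 157.96132090691634
103.20373055272759 -133.46881191424265
99.97699735439141 13.535856369134258
[360.72219464 240.8683111 ]
[373.7501389  189.26925779]
[337.45798177 221.46113496]
```

The measurements agree. The rack axis is at about (632, 81), the tip radius comes out near 104 mm, and the empty branch points at about -58°. It needs about 122° clockwise to reach 180°. I'll move over the knob.

```bash
python3 -m crank '[{"dx":0.74,"dy":-0.65,"dz":-0.2,"jaw":-1},{"dx":0.74,"dy":-0.65,"dz":-0.2,"jaw":-1},{"dx":0.74,"dy":-0.65,"jaw":-1},{"dx":0.74,"dy":-0.65,"jaw":-1},{"dx":0.74,"dy":-0.65,"jaw":-1},{"dx":0.74,"dy":-0.65,"jaw":-1},{"dx":0.74,"dy":-0.65,"jaw":-1},{"dx":0.74,"dy":-0.65,"jaw":-1},{"dx":0.74,"dy":-0.65,"jaw":-1},{"dx":0.74,"dy":-0.65,"jaw":-1}]'; python3 -m crank '[{"dx":0.74,"dy":-0.65,"jaw":-1},{"dx":0.74,"dy":-0.65,"jaw":-1},{"rz":-0.055,"jaw":-1},{"rz":-0.055,"jaw":-1},{"rz":-0.055,"jaw":-1},{"rz":-0.055,"jaw":-1},{"rz":-0.055,"jaw":-1},{"rz":-0.055,"jaw":-1},{"rz":-0.055,"jaw":-1},{"rz":-0.055,"jaw":-1}]'
cat > g.py <<'E'
from h import *
import sys
o=arm.get_obs();R=o["ee_rot"]
print(o["t"],o["position"].round(1),"yaw",np.degrees(np.arctan2(R[1,0],R[0,0])).round(1),"q",o["joint_positions"].round(2),"F",o["contact_force"].round(1),"w",o["grip_width"].round(1),o["finger_force"])
if len(sys.argv)>3:
    g=np.array([float(a) for a in sys.argv[1:4]]);print("tool-axes units to goal",(R.T@(g-o["position"])/60).round(3))
E
python3 g.py 632 81 235
```

```text
schema error: expected keys dx, dy, dz, rx, ry, rz, jaw
schema error: expected keys dx, dy, dz, rx, ry, rz, jaw
Traceback (most recent call last):
  File "g.py", line 4, in <module>
    print(o["t"],o["position"].round(1),"yaw",np.degrees(np.arctan2(R[1,0],R[0,0])).round(1),"q",o["joint_positions"].round(2),"F",o["contact_force"].round(1),"w",o["grip_width"].round(1),o["finger_force"])
                                                                                                                                                                   ^^^^^^^^^^^^^^^^^^^^^
AttributeError: 'float' object has no attribute 'round'
```

All seven keys are required in every row.

```bash
sed -i 's/o\["grip_width"\].round(1)/round(o["grip_width"],1)/' g.py; python3 -m crank '[{"dx":0.74,"dy":-0.65,"dz":-0.2,"rx":0,"ry":0,"rz":0,"jaw":-1},{"dx":0.74,"dy":-0.65,"dz":-0.2,"rx":0,"ry":0,"rz":0,"jaw":-1},{"dx":0.74,"dy":-0.65,"dz":0,"rx":0,"ry":0,"rz":0,"jaw":-1},{"dx":0.74,"dy":-0.65,"dz":0,"rx":0,"ry":0,"rz":0,"jaw":-1},{"dx":0.74,"dy":-0.65,"dz":0,"rx":0,"ry":0,"rz":0,"jaw":-1},{"dx":0.74,"dy":-0.65,"dz":0,"rx":0,"ry":0,"rz":0,"jaw":-1},{"dx":0.74,"dy":-0.65,"dz":0,"rx":0,"ry":0,"rz":0,"jaw":-1},{"dx":0.74,"dy":-0.65,"dz":0,"rx":0,"ry":0,"rz":0,"jaw":-1},{"dx":0.74,"dy":-0.65,"dz":0,"rx":0,"ry":0,"rz":0,"jaw":-1},{"dx":0.74,"dy":-0.65,"dz":0,"rx":0,"ry":0,"rz":0,"jaw":-1}]'; python3 g.py 632 81 235;  python3 -m crank '[{"dx":0.74,"dy":-0.65,"dz":0,"rx":0,"ry":0,"rz":0,"jaw":-1},{"dx":0.74,"dy":-0.65,"dz":0,"rx":0,"ry":0,"rz":0,"jaw":-1},{"dx":0,"dy":0,"dz":0,"rx":0,"ry":0,"rz":-0.055,"jaw":-1},{"dx":0,"dy":0,"dz":0,"rx":0,"ry":0,"rz":-0.055,"jaw":-1},{"dx":0,"dy":0,"dz":0,"rx":0,"ry":0,"rz":-0.055,"jaw":-1},{"dx":0,"dy":0,"dz":0,"rx":0,"ry":0,"rz":-0.055,"jaw":-1},{"dx":0,"dy":0,"dz":0,"rx":0,"ry":0,"rz":-0.055,"jaw":-1},{"dx":0,"dy":0,"dz":0,"rx":0,"ry":0,"rz":-0.055,"jaw":-1}]'
python3 g.py 632 81 235
```

```text
t: 1.35
position: [513.0, -123.7, 246.4]
ee_rot: [[0.946, 0.325, -0.0], [0.325, -0.946, -0.0], [-0.0, 0.0, -1.0]]
contact_force: [1.0, -0.8, 0.3]
grip_width: 86.8
finger_force: 0.0
1.35 [ 513.  -123.7  246.4] yaw 18.9 q [ 0.47  0.23 -0.37  1.84  0.09  1.09 -1.17] F [ 1.  -0.8  0.3] w 86.8 0.0
tool-axes units to goal [ 2.984 -2.584  0.188]
t: 2.35
position: [570.8, -22.9, 246.1]
ee_rot: [[0.196, 0.981, -0.001], [0.981, -0.196, -0.0], [-0.0, -0.001, -1.0]]
contact_force: [0.6, 0.5, -0.6]
grip_width: 87.0
finger_force: 0.0
2.35 [570.8 -22.9 246.1] yaw 78.7 q [ 0.44  0.34 -0.6   1.73  0.21  1.14 -0.42] F [ 0.6  0.5 -0.6] w 87.0 0.0
tool-axes units to goal [1.897 0.66  0.184]
```

```bash
python3 -m crank '[{"dx":0.95,"dy":0.33,"dz":0.09,"rx":0,"ry":0,"rz":0,"jaw":-1},{"dx":0.95,"dy":0.33,"dz":0.09,"rx":0,"ry":0,"rz":0,"jaw":-1},{"dx":0,"dy":0,"dz":0,"rx":0,"ry":0,"rz":-0.055,"jaw":-1},{"dx":0,"dy":0,"dz":0,"rx":0,"ry":0,"rz":-0.055,"jaw":-1},{"dx":0,"dy":0,"dz":0,"rx":0,"ry":0,"rz":-0.055,"jaw":-1},{"dx":0,"dy":0,"dz":0,"rx":0,"ry":0,"rz":-0.055,"jaw":-1},{"dx":0,"dy":0,"dz":0,"rx":0,"ry":0,"rz":-0.055,"jaw":-1},{"dx":0,"dy":0,"dz":0,"rx":0,"ry":0,"rz":-0.055,"jaw":-1},{"dx":0,"dy":0,"dz":0,"rx":0,"ry":0,"rz":-0.055,"jaw":-1},{"dx":0,"dy":0,"dz":0,"rx":0,"ry":0,"rz":-0.055,"jaw":-1}]'; python3 g.py 632 81 159; python3 -c "
from h import *
snap('wrist','w1')
print(proj('w1',(632,81,192)))"
```

```text
t: 3.6
position: [632.7, 80.6, 235.2]
ee_rot: [[-0.926, 0.377, -0.001], [0.377, 0.926, -0.0], [0.001, -0.001, -1.0]]
contact_force: [-0.3, 0.6, 0.3]
grip_width: 87.3
finger_force: 0.0
3.6 [632.7  80.6 235.2] yaw 157.9 q [ 0.42  0.56 -0.92  1.58  0.46  1.24  0.61] F [-0.3  0.6  0.3] w 87.3 0.0
tool-axes units to goal [0.012 0.002 1.27 ]
[275.69293656 230.6686566 ]
```

View pics/w1.png

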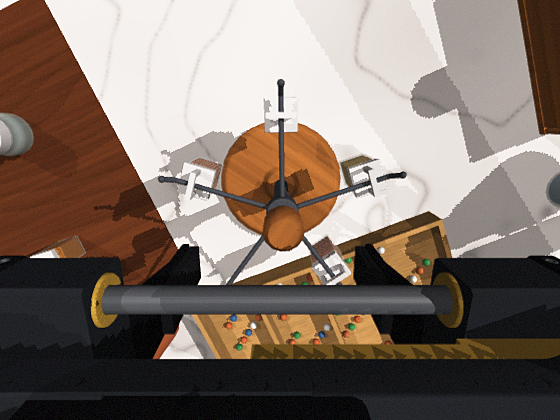

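The wrist view shows the knob top near (284,230), a few pixels right of the prediction. The three visible tips are at (281,82), (161,180) and (404,175). The empty branch is at lower left, running to (229,284).

```bash
python3 -c "
from h import *
print([px('w1',284,v,z).round(1) for v,z in((231,192),(229,185))])
c=px('w1',284,231,188)
print(px('w1',280.5,184,26))
for u,v in ((281,82),(161,180),(404,175)):
  p=px('w1',u,v,144)
  for c2 in((632,81),c[:2]):
    d=p[:2]-c2;print(p.round(1),np.hypot(*d).round(1),np.degrees(np.arctan2(d[1],d[0])).round(1))
"
```

```text
[array([634.4,  86.3, 192. ]), array([635.5,  86. , 185. ])]
[635.63717054  85.25249765  26.        ]
[539.7 122.8 144. ] 101.3 155.7
[539.7 122.8 144. ] 103.0 159.0
[572.1   3.7 144. ] 97.9 -127.8
[572.1   3.7 144. ] 104.0 -127.8
[643.1 189.5 144. ] 109.1 84.2
[643.1 189.5 144. ] 103.9 86.0
```

Axis refined to about (635, 85.5), with all tip radii at 103–104 mm. I'll descend and grip.

```bash
python3 -m crank '[{"dx":0,"dy":0.09,"dz":0.32,"rx":0,"ry":0,"rz":0,"jaw":-1},{"dx":0,"dy":0,"dz":0.32,"rx":0,"ry":0,"rz":0,"jaw":-1},{"dx":0,"dy":0,"dz":0.32,"rx":0,"ry":0,"rz":0,"jaw":-1},{"dx":0,"dy":0,"dz":0.31,"rx":0,"ry":0,"rz":0,"jaw":-1},{"dx":0,"dy":0,"dz":0,"rx":0,"ry":0,"rz":0,"jaw":0.2},{"dx":0,"dy":0,"dz":0,"rx":0,"ry":0,"rz":0,"jaw":1},{"dx":0,"dy":0,"dz":0,"rx":0,"ry":0,"rz":0,"jaw":1},{"dx":0,"dy":0,"dz":0,"rx":0,"ry":0,"rz":0,"jaw":1},{"dx":0,"dy":0,"dz":0,"rx":0,"ry":0,"rz":0,"jaw":1}]'; python3 g.py
```

```text
t: 4.78
position: [635.2, 85.9, 159.9]
ee_rot: [[-0.924, 0.382, 0.001], [0.382, 0.924, -0.0], [-0.001, 0.0, -1.0]]
contact_force: [-0.4, -0.2, -0.0]
grip_width: 45.0
finger_force: 0.0
4.775 [635.2  85.9 159.9] yaw 157.5 q [ 0.39  0.63 -0.87  1.65  0.52  1.11  0.55] F [-0.4 -0.2 -0. ] w 45.0 0.0
```

```bash
python3 -m crank '[{"dx":0,"dy":0,"dz":0,"rx":0,"ry":0,"rz":0,"jaw":1},{"dx":0,"dy":0,"dz":0,"rx":0,"ry":0,"rz":0,"jaw":1},{"dx":0,"dy":0,"dz":0,"rx":0,"ry":0,"rz":0,"jaw":1},{"dx":0,"dy":0,"dz":0,"rx":0,"ry":0,"rz":0,"jaw":1}]'; python3 g.py
```

```text
t: 5.28
position: [634.7, 84.8, 159.5]
ee_rot: [[-0.924, 0.382, -0.001], [0.382, 0.924, -0.002], [0.0, -0.002, -1.0]]
contact_force: [-3.1, -4.4, 3.3]
grip_width: 29.0
finger_force: 30.0
5.275 [634.7  84.8 159.5] yaw 157.5 q [ 0.39  0.63 -0.87  1.65  0.52  1.12  0.55] F [-3.1 -4.4  3.3] w 29.0 29.991234648769023
```

```bash
python3 -m crank '[{"dx":0,"dy":0,"dz":0,"rx":0,"ry":0,"rz":0.02,"jaw":1},{"dx":0,"dy":0,"dz":0,"rx":0,"ry":0,"rz":0.04,"jaw":1},{"dx":0,"dy":0,"dz":0,"rx":0,"ry":0,"rz":0.04,"jaw":1},{"dx":0,"dy":0,"dz":0,"rx":0,"ry":0,"rz":0.04,"jaw":1},{"dx":0,"dy":0,"dz":0,"rx":0,"ry":0,"rz":0.04,"jaw":1},{"dx":0,"dy":0,"dz":0,"rx":0,"ry":0,"rz":0.04,"jaw":1},{"dx":0,"dy":0,"dz":0,"rx":0,"ry":0,"rz":0.04,"jaw":1},{"dx":0,"dy":0,"dz":0,"rx":0,"ry":0,"rz":0.04,"jaw":1},{"dx":0,"dy":0,"dz":0,"rx":0,"ry":0,"rz":0.04,"jaw":1},{"dx":0,"dy":0,"dz":0,"rx":0,"ry":0,"rz":0.04,"jaw":1}]'; python3 g.py; python3 -m crank '[{"dx":0,"dy":0,"dz":0,"rx":0,"ry":0,"rz":0.04,"jaw":1},{"dx":0,"dy":0,"dz":0,"rx":0,"ry":0,"rz":0.04,"jaw":1},{"dx":0,"dy":0,"dz":0,"rx":0,"ry":0,"rz":0.04,"jaw":1},{"dx":0,"dy":0,"dz":0,"rx":0,"ry":0,"rz":0.04,"jaw":1},{"dx":0,"dy":0,"dz":0,"rx":0,"ry":0,"rz":0.04,"jaw":1},{"dx":0,"dy":0,"dz":0,"rx":0,"ry":0,"rz":0.04,"jaw":1},{"dx":0,"dy":0,"dz":0,"rx":0,"ry":0,"rz":0.04,"jaw":1},{"dx":0,"dy":0,"dz":0,"rx":0,"ry":0,"rz":0.02,"jaw":1},{"dx":0,"dy":0,"dz":0,"rx":0,"ry":0,"rz":0,"jaw":1}]'; python3 g.py; python3 -c "
from h import *
snap('wrist','w2')"
```

```text
t: 6.52
position: [634.7, 84.8, 159.5]
ee_rot: [[0.019, 1.0, -0.001], [1.0, -0.019, -0.002], [-0.002, -0.001, -1.0]]
contact_force: [-2.1, -3.7, 3.2]
grip_width: 28.6
finger_force: 30.0
6.525 [634.7  84.8 159.5] yaw 88.9 q [ 0.22  0.54 -0.59  1.66  0.34  1.05 -0.5 ] F [-2.1 -3.7  3.2] w 28.6 29.967030554773828
t: 7.65
position: [634.8, 84.8, 159.5]
ee_rot: [[0.818, 0.575, -0.001], [0.575, -0.818, -0.002], [-0.002, 0.001, -1.0]]
contact_force: [-2.7, -4.5, 3.8]
grip_width: 29.0
finger_force: 30.0
7.65 [634.8  84.8 159.5] yaw 35.1 q [ 0.07  0.5  -0.38  1.67  0.21  1.01 -1.33] F [-2.7 -4.5  3.8] w 29.0 30.029706296045333
```

View pics/w2.png

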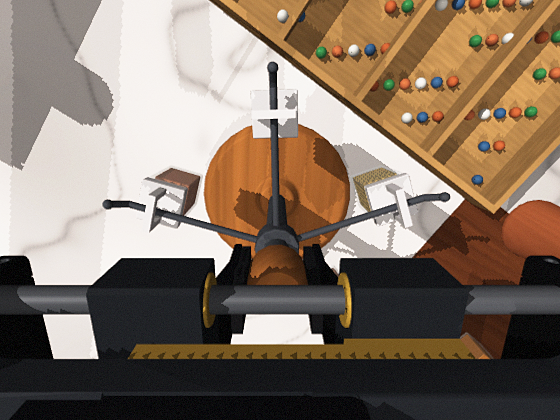

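The rack turned with the gripper and the vials are still hanging. Tips are at (273,68), (108,204) and (445,197).

```bash
python3 -c "
from h import *
c=np.array((634.8,84.8))
for f,L in(('w2',((273,68,216),(108,204,288),(445,197,144))),('w1',((281,82,216),(161,180,288),(404,175,144)))):
 for u,v,o in L:
  p=px(f,u,v,144)
  d=p[:2]-c;print(f,p.round(1),np.hypot(*d).round(1),(np.degrees(np.arctan2(d[1],d[0]))-o)%360)
"
```

```text
w2 [719.  145.6 144. ] 103.9 179.83540142984748
w2 [602.7 183.  144. ] 103.3 180.11667070367855
w2 [720.   23.4 144. ] 105.1 180.21890875211105
w1 [539.7 122.8 144. ] 102.4 302.252117566473
w1 [572.1   3.7 144. ] 102.6 304.28906636638357
w1 [643.1 189.5 144. ] 105.0 301.4936174004628
```

The empty branch is at 180.0°, with radii of 103–105 mm. Now I'll release the knob, rise, move over the vial and turn the tool to yaw 180°, which puts the camera side away from the rack.

```bash
python3 -m crank '[{"dx":0,"dy":0,"dz":0,"rx":0,"ry":0,"rz":0,"jaw":-1},{"dx":0,"dy":0,"dz":0,"rx":0,"ry":0,"rz":0,"jaw":-1},{"dx":0,"dy":0,"dz":0,"rx":0,"ry":0,"rz":0,"jaw":-1},{"dx":0,"dy":0,"dz":0,"rx":0,"ry":0,"rz":0,"jaw":-1},{"dx":0,"dy":0,"dz":0,"rx":0,"ry":0,"rz":0,"jaw":-1}]'; python3 -m crank '[{"dx":0,"dy":0,"dz":-0.45,"rx":0,"ry":0,"rz":0,"jaw":-1},{"dx":0,"dy":0,"dz":-0.45,"rx":0,"ry":0,"rz":0,"jaw":-1},{"dx":0,"dy":0,"dz":-0.45,"rx":0,"ry":0,"rz":0,"jaw":-1},{"dx":-0.63,"dy":0.76,"dz":0,"rx":0,"ry":0,"rz":0,"jaw":-1},{"dx":-0.63,"dy":0.76,"dz":0,"rx":0,"ry":0,"rz":0,"jaw":-1},{"dx":-0.63,"dy":0.76,"dz":0,"rx":0,"ry":0,"rz":0,"jaw":-1},{"dx":-0.63,"dy":0.76,"dz":0,"rx":0,"ry":0,"rz":0,"jaw":-1},{"dx":-0.63,"dy":0.76,"dz":0,"rx":0,"ry":0,"rz":0,"jaw":-1},{"dx":0,"dy":0,"dz":0,"rx":0,"ry":0,"rz":-0.058,"jaw":-1},{"dx":0,"dy":0,"dz":0,"rx":0,"ry":0,"rz":-0.058,"jaw":-1}]'; python3 -m crank '[{"dx":0,"dy":0,"dz":0,"rx":0,"ry":0,"rz":-0.058,"jaw":-1},{"dx":0,"dy":0,"dz":0,"rx":0,"ry":0,"rz":-0.058,"jaw":-1},{"dx":0,"dy":0,"dz":0,"rx":0,"ry":0,"rz":-0.058,"jaw":-1},{"dx":0,"dy":0,"dz":0,"rx":0,"ry":0,"rz":-0.058,"jaw":-1},{"dx":0,"dy":0,"dz":0,"rx":0,"ry":0,"rz":-0.058,"jaw":-1},{"dx":0,"dy":0,"dz":0,"rx":0,"ry":0,"rz":-0.058,"jaw":-1},{"dx":0,"dy":0,"dz":0,"rx":0,"ry":0,"rz":-0.058,"jaw":-1},{"dx":0,"dy":0,"dz":0,"rx":0,"ry":0,"rz":-0.058,"jaw":-1},{"dx":0,"dy":0,"dz":0,"rx":0,"ry":0,"rz":-0.058,"jaw":-1},{"dx":0,"dy":0,"dz":0,"rx":0,"ry":0,"rz":-0.058,"jaw":-1}]';python3 -m crank '[{"dx":0,"dy":0,"dz":0,"rx":0,"ry":0,"rz":-0.058,"jaw":-1},{"dx":0,"dy":0,"dz":0,"rx":0,"ry":0,"rz":-0.058,"jaw":-1},{"dx":0,"dy":0,"dz":0,"rx":0,"ry":0,"rz":0,"jaw":-1}]'; python3 g.py 611 -210 17; python3 -c "
from h import *
snap('wrist','w3');snap('top','t1')
d=np.load('pics/w3.npz');o=arm.get_obs();print('cam in tool',(o['ee_rot'].T@(d['T'][:3,3]-o['position'])).round(1))"
```

```text
t: 8.32
position: [635.1, 86.1, 159.5]
ee_rot: [[0.818, 0.576, 0.0], [0.576, -0.818, 0.0], [0.0, -0.0, -1.0]]
contact_force: [-0.0, 0.0, -0.0]
grip_width: 71.1
finger_force: 0.0
t: 9.57
position: [611.5, -210.4, 240.4]
ee_rot: [[0.556, 0.832, 0.0], [0.832, -0.556, 0.0], [0.0, -0.0, -1.0]]
contact_force: [0.3, -0.1, -0.3]
grip_width: 86.9
finger_force: 0.0
t: 10.82
position: [611.8, -209.4, 240.6]
ee_rot: [[-0.944, 0.329, 0.0], [0.329, 0.944, -0.0], [-0.0, -0.0, -1.0]]
contact_force: [-0.2, -0.8, 0.1]
grip_width: 87.3
finger_force: 0.0
t: 11.2
position: [611.7, -209.5, 240.4]
ee_rot: [[-1.0, -0.021, 0.0], [-0.021, 1.0, 0.001], [-0.0, 0.001, -1.0]]
contact_force: [0.5, -0.9, 0.1]
grip_width: 86.8
finger_force: 0.0
11.2 [ 611.7 -209.5  240.4] yaw -178.8 q [ 0.84  0.55 -0.86  1.55  0.43  1.24  1.51] F [ 0.5 -0.9  0.1] w 86.8 0.0
tool-axes units to goal [ 0.013 -0.011  3.723]
cam in tool [  77.6   -0.  -163.7]
```

View pics/w3.png

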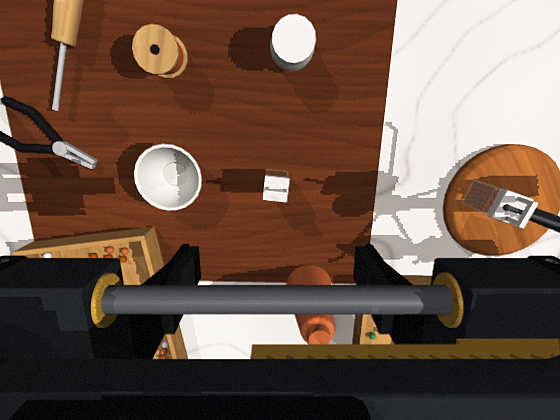

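The vial is at about (276,186), nearly square to the tool and clear of the bowl and cone. I'll enlarge it, together with the rack in the unobstructed top view.

```bash
python3 -c "
from h import *
a=np.load('pics/w3.npz')['im'][160:210,250:300];b=np.load('pics/t1.npz')['im'][160:260,150:250]
r=lambda a,s:cv2.resize(a,None,fx=s,fy=s,interpolation=cv2.INTER_CUBIC)
cv2.imwrite('pics/c2.png',np.hstack([r(a,8),r(b,4)]))"
```

```text
(no output)
```

View pics/c2.png

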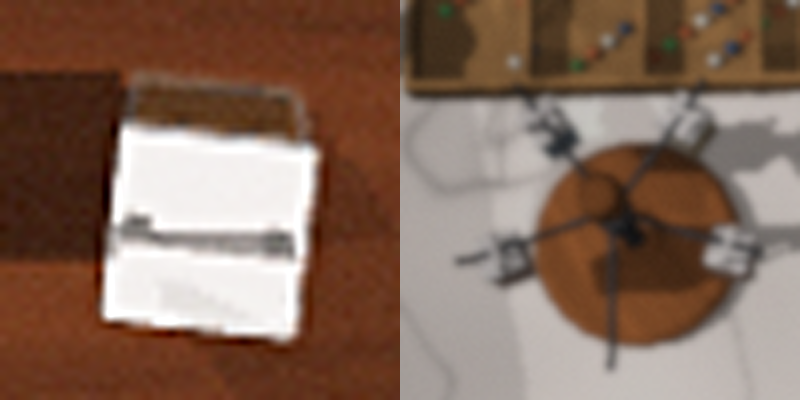

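```bash
python3 -c "
from h import *
P=np.array([px('w3',250+x/8,160+y/8,54) for x,y in((122,122),(318,145),(295,340),(102,320))])
print(P.round(1),P.mean(0).round(1),[np.linalg.norm(P[i]-P[i-1]).round(1) for i in range(4)])
for i,j in((0,1),(3,2)):
  d=P[i]-P[j];print(np.degrees(np.arctan2(d[1],d[0])).round(1))
t=px('t1',150+211/4,160+367/4,144);print('tip',t, np.degrees(np.arctan2(t[1]-84.8,t[0]-634.8)))
for x,y,o in((58,262,288),(125,95,216),(300,85,144),(355,250,72)):
  t=px('t1',150+x/4,160+y/4,144);print(t.round(1),(np.degrees(np.arctan2(t[1]-84.8,t[0]-634.8))-o)%360)
"; python3 g.py 612 -211 17
```

```text
[[ 598.6 -222.2   54. ]
 [ 601.3 -194.6   54. ]
 [ 629.7 -196.9   54. ]
 [ 627.3 -224.7   54. ]] [ 614.2 -209.6   54. ] [np.float64(28.9), np.float64(27.7), np.float64(28.6), np.float64(27.9)]
-95.6
-94.9
tip [530.16783403  81.46510948 144.        ] -178.174457273386
[600.7 180.8 144. ] 181.5653530403995
[711.  138.8 144. ] 179.3347649122142
[715.3  23.7 144. ] 178.79380610765435
[604.2 -11.6 144. ] 180.38307090128023
11.3 [ 611.7 -209.4  240.5] yaw -178.9 q [ 0.84  0.55 -0.86  1.55  0.43  1.24  1.51] F [0.5 0.2 0.2] w 86.9 0.0
tool-axes units to goal [-0.004 -0.026  3.725]
```

The vial centre is (614.2, -209.6), with measured sides of 28–29 mm, and it is twisted 5.3° clockwise. The top view confirms the branch is near 180°. I'll align, descend and grip.

```bash
python3 -m crank '[{"dx":-0.042,"dy":0,"dz":0.7,"rx":0,"ry":0,"rz":0,"jaw":-1},{"dx":0,"dy":0,"dz":0.7,"rx":0,"ry":0,"rz":0.0355,"jaw":-1},{"dx":0,"dy":0,"dz":0.7,"rx":0,"ry":0,"rz":0,"jaw":-1},{"dx":0,"dy":0,"dz":0.6,"rx":0,"ry":0,"rz":0,"jaw":-1},{"dx":0,"dy":0,"dz":0.5,"rx":0,"ry":0,"rz":0,"jaw":-1},{"dx":0,"dy":0,"dz":0.3,"rx":0,"ry":0,"rz":0,"jaw":-1},{"dx":0,"dy":0,"dz":0.22,"rx":0,"ry":0,"rz":0,"jaw":-1},{"dx":0,"dy":0,"dz":0,"rx":0,"ry":0,"rz":0,"jaw":-1}]'; python3 g.py 614.2 -209.6 17
```

```text
t: 12.3
position: [614.2, -209.2, 17.0]
ee_rot: [[-0.996, 0.089, -0.001], [0.089, 0.996, 0.0], [0.001, -0.0, -1.0]]
contact_force: [-0.7, -0.2, 0.3]
grip_width: 87.1
finger_force: 0.0
12.3 [ 614.2 -209.2   17. ] yaw 174.9 q [ 0.73  0.76 -0.69  1.73  0.61  0.88  1.25] F [-0.7 -0.2  0.3] w 87.1 0.0
tool-axes units to goal [-0.001 -0.006  0.001]
```

```bash
python3 -m crank '[{"dx":0,"dy":0,"dz":0,"rx":0,"ry":0,"rz":0,"jaw":1},{"dx":0,"dy":0,"dz":0,"rx":0,"ry":0,"rz":0,"jaw":1},{"dx":0,"dy":0,"dz":0,"rx":0,"ry":0,"rz":0,"jaw":1},{"dx":0,"dy":0,"dz":0,"rx":0,"ry":0,"rz":0,"jaw":1},{"dx":0,"dy":0,"dz":0,"rx":0,"ry":0,"rz":0,"jaw":1},{"dx":0,"dy":0,"dz":0,"rx":0,"ry":0,"rz":0,"jaw":1},{"dx":0,"dy":0,"dz":0,"rx":0,"ry":0,"rz":0,"jaw":1},{"dx":0,"dy":0,"dz":0,"rx":0,"ry":0,"rz":0,"jaw":1},{"dx":0,"dy":0,"dz":0,"rx":0,"ry":0,"rz":0,"jaw":1}]';python3 g.py
```

```text
t: 13.42
position: [614.3, -209.3, 17.3]
ee_rot: [[-0.996, 0.089, -0.0], [0.089, 0.996, -0.0], [0.0, -0.0, -1.0]]
contact_force: [-1.5, 0.2, -0.7]
grip_width: 27.7
finger_force: 30.0
13.425 [ 614.3 -209.3   17.3] yaw 174.9 q [ 0.73  0.76 -0.69  1.73  0.61  0.88  1.25] F [-1.5  0.2 -0.7] w 27.7 30.00016107223928
```

Gripped at 27.7 mm. One concern is that the hole's floor is the cap top, ±14 mm deep, so a 9 mm upturn plus ball may not pass an upright vial. I'll compute the clearance against tilt.

```bash
python3 -c "
import numpy as np
w=[(r,135.,2.2) for r in np.arange(60,95,.5)]+[(95+8*k,135+9*k,2.2) for k in np.linspace(0,1,20)]+[(103,144,3.)]
w=np.array(w)
def clr(r,z,th):
  d=w[:,:2]-[r,z];c,s=np.cos(th),np.sin(th)
  # vial frame, top leans inward (-r) by th: up=(-s,c), out=(c,s)
  a=d@[c,s];t=d@[-s,c]
  def box(a,t,a0,a1,t0,t1):
    dx=np.maximum(np.maximum(a0-a,a-a1),0);dy=np.maximum(np.maximum(t0-t,t-t1),0)
    o=np.hypot(dx,dy);i=np.minimum(np.minimum(a-a0,a1-a),np.minimum(t-t0,t1-t));return np.where(o>0,o,-i)
  m=np.minimum(box(a,t,-14,14,-60,-7),box(a,t,-2.25,2.25,7,12))
  return (m-w[:,2]).min()
for deg in(0,10,15,20,25):
  print(deg,[(r,)+max((round(clr(r,z,np.radians(deg)),1),z) for z in np.arange(130,152,.5)) for r in (110,107,105,103,101,99,97,95,93,90,85,80)])
"
```

```text
0 [(110, np.float64(2.2), np.float64(130.0)), (107, np.float64(0.1), np.float64(139.5)), (105, np.float64(-0.2), np.float64(140.0)), (103, np.float64(-0.2), np.float64(140.0)), (101, np.float64(-0.2), np.float64(140.0)), (99, np.float64(0.1), np.float64(139.5)), (97, np.float64(1.0), np.float64(138.5)), (95, np.float64(2.3), np.float64(137.5)), (93, np.float64(3.3), np.float64(136.5)), (90, np.float64(4.5), np.float64(135.0)), (85, np.float64(4.8), np.float64(135.0)), (80, np.float64(4.8), np.float64(135.0))]
10 [(110, np.float64(1.9), np.float64(141.0)), (107, np.float64(0.5), np.float64(141.5)), (105, np.float64(0.6), np.float64(141.0)), (103, np.float64(0.6), np.float64(140.5)), (101, np.float64(0.4), np.float64(140.5)), (99, np.float64(1.1), np.float64(139.5)), (97, np.float64(2.2), np.float64(138.0)), (95, np.float64(2.9), np.float64(136.5)), (93, np.float64(3.7), np.float64(135.5)), (90, np.float64(3.9), np.float64(135.0)), (85, np.float64(3.6), np.float64(134.5)), (80, np.float64(3.3), np.float64(134.0))]
15 [(110, np.float64(2.2), np.float64(142.5)), (107, np.float64(1.1), np
[... 766 characters left out ...]
np.float64(136.0)), (93, np.float64(3.6), np.float64(135.5)), (90, np.float64(3.1), np.float64(135.0)), (85, np.float64(2.3), np.float64(134.0)), (80, np.float64(1.6), np.float64(133.0))]
25 [(110, np.float64(3.2), np.float64(145.0)), (107, np.float64(2.0), np.float64(143.5)), (105, np.float64(1.8), np.float64(143.0)), (103, np.float64(1.8), np.float64(142.0)), (101, np.float64(1.9), np.float64(141.0)), (99, np.float64(2.4), np.float64(139.5)), (97, np.float64(3.4), np.float64(137.5)), (95, np.float64(3.9), np.float64(136.0)), (93, np.float64(3.5), np.float64(135.5)), (90, np.float64(2.7), np.float64(135.0)), (85, np.float64(1.7), np.float64(133.5)), (80, np.float64(0.7), np.float64(132.5))]
```

Upright, the clearance is slightly negative. Leaning the top 25° toward the rack gives about 1.8 mm, so I'll thread it tilted and then straighten. Now I'll lift, square up and carry it in front of the branch.

```bash
python3 -m crank '[{"dx":0,"dy":0,"dz":-0.3,"rx":0,"ry":0,"rz":0,"jaw":1},{"dx":0,"dy":0,"dz":-0.7,"rx":0,"ry":0,"rz":0,"jaw":1},{"dx":0,"dy":0,"dz":-0.8,"rx":0,"ry":0,"rz":-0.0285,"jaw":1},{"dx":0,"dy":0,"dz":-0.8,"rx":0,"ry":0,"rz":0,"jaw":1},{"dx":0.41,"dy":0.82,"dz":0,"rx":0,"ry":0,"rz":0,"jaw":1},{"dx":0.41,"dy":0.82,"dz":0,"rx":0,"ry":0,"rz":0,"jaw":1},{"dx":0.41,"dy":0.82,"dz":0,"rx":0,"ry":0,"rz":0,"jaw":1},{"dx":0.41,"dy":0.82,"dz":0,"rx":0,"ry":0,"rz":0,"jaw":1},{"dx":0.41,"dy":0.82,"dz":0,"rx":0,"ry":0,"rz":0,"jaw":1},{"dx":0.41,"dy":0.82,"dz":0,"rx":0,"ry":0,"rz":0,"jaw":1}]'; python3 -m crank '[{"dx":0,"dy":0,"dz":0,"rx":0,"ry":0.046,"rz":0,"jaw":1},{"dx":0,"dy":0,"dz":0,"rx":0,"ry":0.046,"rz":0,"jaw":1},{"dx":0,"dy":0,"dz":0,"rx":0,"ry":0.047,"rz":0,"jaw":1},{"dx":0,"dy":0,"dz":0,"rx":0,"ry":0,"rz":0,"jaw":1},{"dx":0,"dy":0,"dz":0,"rx":0,"ry":0,"rz":0,"jaw":1}]'
cat >> g.py <<'E'
# hole pose and step to goal hole radius/z
z=R[:,2];h=o["position"]-43.7*z
print("hole",h.round(1),"r",round(634.8-h[0],1),"lean",np.degrees(np.arcsin(-z[0])).round(1),"zy",z[1].round(3))
if len(sys.argv)==3:
    g=np.array([634.8-float(sys.argv[1]),84.8,float(sys.argv[2])]);print("units",(R.T@(g-h)/60).round(3))
E
python3 g.py 125 150
```

```text
t: 14.68
position: [465.6, 87.7, 174.5]
ee_rot: [[-1.0, -0.001, 0.002], [-0.001, 1.0, -0.001], [-0.002, -0.001, -1.0]]
contact_force: [-0.6, -0.6, -1.0]
grip_width: 27.5
finger_force: 30.0
t: 15.3
position: [465.9, 86.4, 174.0]
ee_rot: [[-0.907, -0.002, -0.421], [-0.002, 1.0, -0.001], [0.421, 0.0, -0.907]]
contact_force: [-0.0, -0.0, -0.3]
grip_width: 27.9
finger_force: 30.0
15.3 [465.9  86.4 174. ] yaw -179.9 q [ 0.43  0.6  -0.91  1.75  0.27  1.42  0.99] F [-0.  -0.  -0.3] w 27.9 30.00000162050128
hole [484.3  86.4 213.7] r 150.5 lean 24.9 zy -0.001
units [-0.832 -0.028  0.783]
```

```bash
python3 -m crank '[{"dx":-0.29,"dy":-0.027,"dz":0.28,"rx":0,"ry":0,"rz":0,"jaw":1},{"dx":-0.29,"dy":0,"dz":0.28,"rx":0,"ry":0,"rz":0,"jaw":1},{"dx":-0.28,"dy":0,"dz":0.28,"rx":0,"ry":0,"rz":0,"jaw":1},{"dx":0,"dy":0,"dz":0,"rx":0,"ry":0,"rz":0,"jaw":1}]'; python3 g.py 110 145; python3 -c "
from h import *
snap('scene','s1');snap('wrist','w4')
for p in((634.8-103,84.8,144),(509.8,84.8,146),(634.8,84.8,192)):print(proj('s1',p),proj('w4',p))
a=np.load('pics/s1.npz')['im'][130:270,310:450];b=np.load('pics/w4.npz')['im'][100:380,160:440]
r=lambda a,w:cv2.resize(a,(w,w),interpolation=cv2.INTER_CUBIC)
cv2.imwrite('pics/c3.png',np.hstack([r(a,400),r(b,400)]))"
```

```text
t: 15.8
position: [491.1, 83.5, 104.0]
ee_rot: [[-0.905, -0.001, -0.426], [-0.0, 1.0, -0.001], [0.426, -0.001, -0.905]]
contact_force: [-0.2, 0.5, -0.3]
grip_width: 28.1
finger_force: 30.0
15.8 [491.1  83.5 104. ] yaw -180.0 q [ 0.38  0.72 -0.85  1.74  0.35  1.33  0.97] F [-0.2  0.5 -0.3] w 28.1 30.000003869645298
hole [509.7  83.6 143.5] r 125.1 lean 25.2 zy -0.001
units [-0.218  0.02  -0.13 ]
[360.59351177 181.3649028 ] [277.5444712  355.25231504]
[358.74638939 176.05566707] [277.625176   303.02113289]
[374.26583488 189.080506  ] [277.5963509 890.6171118]
```

View pics/c3.png

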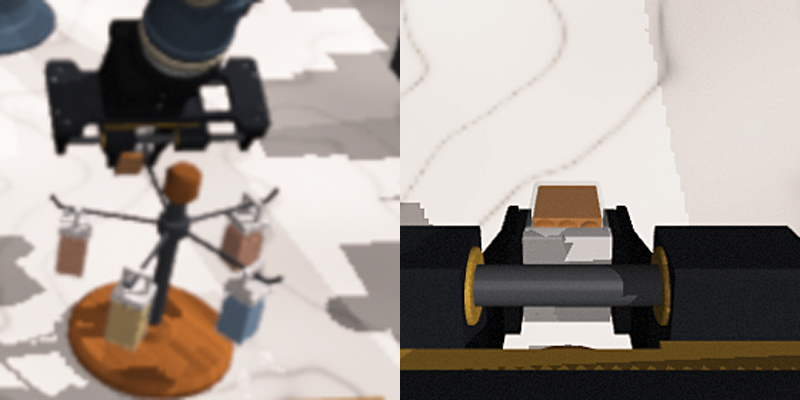

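The scene crop shows the gripped vial just in front of the branch end and all four hung vials in place. Now I'll thread in small checked steps.

```bash
python3 -m crank '[{"dx":-0.11,"dy":0.02,"dz":-0.065,"rx":0,"ry":0,"rz":0,"jaw":1},{"dx":-0.11,"dy":0,"dz":-0.065,"rx":0,"ry":0,"rz":0,"jaw":1},{"dx":0,"dy":0,"dz":0,"rx":0,"ry":0,"rz":0,"jaw":1},{"dx":0,"dy":0,"dz":0,"rx":0,"ry":0,"rz":0,"jaw":1}]'; python3 g.py 105 143
```

```text
t: 16.4
position: [507.1, 85.4, 107.4]
ee_rot: [[-0.906, -0.001, -0.423], [-0.001, 1.0, -0.0], [0.423, -0.0, -0.906]]
contact_force: [-0.2, -0.4, -0.9]
grip_width: 28.0
finger_force: 30.0
16.4 [507.1  85.4 107.4] yaw -180.0 q [ 0.37  0.73 -0.85  1.7   0.35  1.36  0.97] F [-0.2 -0.4 -0.9] w 28.0 30.000037914142013
hole [525.6  85.4 147. ] r 109.2 lean 25.0 zy -0.0
units [-0.092 -0.011  0.031]
```

```bash
python3 -m crank '[{"dx":-0.09,"dy":-0.01,"dz":0.03,"rx":0,"ry":0,"rz":0,"jaw":1},{"dx":0,"dy":0,"dz":0,"rx":0,"ry":0,"rz":0,"jaw":1},{"dx":0,"dy":0,"dz":0,"rx":0,"ry":0,"rz":0,"jaw":1}]'; python3 g.py 102 141.5
```

```text
t: 16.77
position: [511.2, 84.8, 103.3]
ee_rot: [[-0.906, -0.001, -0.423], [-0.001, 1.0, -0.0], [0.423, -0.0, -0.906]]
contact_force: [-0.0, 0.6, 0.2]
grip_width: 27.5
finger_force: 30.0
16.775 [511.2  84.8 103.3] yaw -179.9 q [ 0.37  0.74 -0.84  1.69  0.36  1.36  0.97] F [-0.   0.6  0.2] w 27.5 29.999968581832945
hole [529.7  84.8 142.9] r 105.1 lean 25.0 zy -0.0
units [-0.057 -0.001 -0.001]
```

```bash
python3 -m crank '[{"dx":-0.057,"dy":0,"dz":0,"rx":0,"ry":0,"rz":0,"jaw":1},{"dx":0,"dy":0,"dz":0,"rx":0,"ry":0,"rz":0,"jaw":1},{"dx":0,"dy":0,"dz":0,"rx":0,"ry":0,"rz":0,"jaw":1}]'; python3 g.py 99 139.5
```

```text
t: 17.15
position: [514.3, 84.8, 102.0]
ee_rot: [[-0.906, -0.001, -0.423], [-0.001, 1.0, -0.0], [0.423, -0.0, -0.906]]
contact_force: [0.8, -0.2, -0.1]
grip_width: 28.2
finger_force: 30.0
17.15 [514.3  84.8 102. ] yaw -179.9 q [ 0.36  0.75 -0.84  1.69  0.36  1.36  0.98] F [ 0.8 -0.2 -0.1] w 28.2 29.999892027117312
hole [532.8  84.8 141.6] r 102.0 lean 25.0 zy -0.0
units [-0.059 -0.001  0.01 ]
```

No contact so far. Continuing around the bend.

```bash
python3 -m crank '[{"dx":-0.059,"dy":0,"dz":0.01,"rx":0,"ry":0,"rz":0,"jaw":1},{"dx":0,"dy":0,"dz":0,"rx":0,"ry":0,"rz":0,"jaw":1}]'; python3 g.py 96 136.5;python3 -m crank '[{"dx":-0.065,"dy":0,"dz":0.025,"rx":0,"ry":0,"rz":0,"jaw":1},{"dx":0,"dy":0,"dz":0,"rx":0,"ry":0,"rz":0,"jaw":1},{"dx":0,"dy":0,"dz":0,"rx":0,"ry":0,"rz":0,"jaw":1}]'; python3 g.py 91 135
```

```text
t: 17.4
position: [517.5, 84.7, 99.7]
ee_rot: [[-0.906, -0.001, -0.423], [-0.001, 1.0, -0.0], [0.423, -0.0, -0.906]]
contact_force: [-0.4, 0.1, -1.1]
grip_width: 28.0
finger_force: 30.0
17.4 [517.5  84.7  99.7] yaw -180.0 q [ 0.36  0.75 -0.84  1.68  0.36  1.36  0.98] F [-0.4  0.1 -1.1] w 28.0 29.999788119457662
hole [536.   84.8 139.3] r 98.8 lean 25.0 zy -0.0
units [-0.063  0.001  0.023]
t: 17.77
position: [520.2, 84.9, 96.9]
ee_rot: [[-0.906, -0.001, -0.423], [-0.001, 1.0, -0.0], [0.423, -0.0, -0.906]]
contact_force: [-0.7, 0.2, -1.1]
grip_width: 27.9
finger_force: 30.0
17.775 [520.2  84.9  96.9] yaw -179.9 q [ 0.36  0.76 -0.84  1.67  0.37  1.36  0.98] F [-0.7  0.2 -1.1] w 27.9 30.00007345341146
hole [538.7  84.9 136.5] r 96.1 lean 25.0 zy -0.0
units [-0.088 -0.002 -0.013]
```

```bash
python3 -m crank '[{"dx":-0.088,"dy":0,"dz":-0.013,"rx":0,"ry":0,"rz":0,"jaw":1},{"dx":0,"dy":0,"dz":0,"rx":0,"ry":0,"rz":0,"jaw":1},{"dx":-0.105,"dy":0,"dz":-0.008,"rx":0,"ry":-0.046,"rz":0,"jaw":1},{"dx":0,"dy":0,"dz":0,"rx":0,"ry":0,"rz":0,"jaw":1},{"dx":0,"dy":0,"dz":0,"rx":0,"ry":0,"rz":0,"jaw":1}]'; python3 g.py 90 135
```

```text
t: 18.4
position: [531.6, 84.6, 93.3]
ee_rot: [[-0.957, -0.0, -0.289], [-0.0, 1.0, -0.0], [0.289, -0.0, -0.957]]
contact_force: [0.2, -0.1, -1.9]
grip_width: 27.6
finger_force: 30.0
18.4 [531.6  84.6  93.3] yaw -180.0 q [ 0.37  0.7  -0.84  1.74  0.42  1.22  0.95] F [ 0.2 -0.1 -1.9] w 27.6 29.9998480360955
hole [544.2  84.6 135.2] r 90.6 lean 16.8 zy -0.0
units [-0.01   0.004 -0.   ]
```

```bash
python3 -m crank '[{"dx":-0.105,"dy":0,"dz":-0.008,"rx":0,"ry":-0.047,"rz":0,"jaw":1},{"dx":0,"dy":0,"dz":0,"rx":0,"ry":0,"rz":0,"jaw":1},{"dx":-0.105,"dy":0,"dz":-0.008,"rx":0,"ry":-0.046,"rz":0,"jaw":1},{"dx":0,"dy":0,"dz":0,"rx":0,"ry":0,"rz":0,"jaw":1},{"dx":0,"dy":0,"dz":0,"rx":0,"ry":0,"rz":0,"jaw":1}]'; python3 g.py 80 131.5
```

```text
t: 19.02
position: [544.8, 84.7, 91.4]
ee_rot: [[-1.0, 0.0, -0.002], [0.0, 1.0, 0.0], [0.002, 0.0, -1.0]]
contact_force: [-0.3, -0.7, -0.8]
grip_width: 27.9
finger_force: 30.0
19.025 [544.8  84.7  91.4] yaw 180.0 q [ 0.4   0.57 -0.84  1.92  0.54  0.9   0.86] F [-0.3 -0.7 -0.8] w 27.9 29.999793567694724
hole [544.9  84.7 135.1] r 89.9 lean 0.1 zy 0.0
units [-0.165  0.002  0.06 ]
```

```bash
python3 -m crank '[{"dx":-0.08,"dy":0,"dz":0.02,"rx":0,"ry":0,"rz":0,"jaw":1},{"dx":-0.085,"dy":0,"dz":0.04,"rx":0,"ry":0,"rz":0,"jaw":1},{"dx":0,"dy":0,"dz":0,"rx":0,"ry":0,"rz":0,"jaw":1},{"dx":0,"dy":0,"dz":0,"rx":0,"ry":0,"rz":0,"jaw":1}]'; python3 g.py 80 130.5; python3 -m crank '[{"dx":0,"dy":0,"dz":0.017,"rx":0,"ry":0,"rz":0,"jaw":1},{"dx":0,"dy":0,"dz":0,"rx":0,"ry":0,"rz":0,"jaw":1},{"dx":0,"dy":0,"dz":0,"rx":0,"ry":0,"rz":0,"jaw":1}]'; python3 g.py
```

```text
t: 19.52
position: [553.5, 84.9, 87.6]
ee_rot: [[-1.0, -0.001, -0.001], [-0.001, 1.0, 0.0], [0.001, 0.0, -1.0]]
contact_force: [-0.1, -0.3, 0.2]
grip_width: 27.8
finger_force: 30.0
19.525 [553.5  84.9  87.6] yaw -179.9 q [ 0.39  0.59 -0.83  1.9   0.55  0.9   0.86] F [-0.1 -0.3  0.2] w 27.8 29.999933461658657
hole [553.6  84.9 131.3] r 81.2 lean 0.0 zy 0.0
units [-0.021 -0.002  0.013]
t: 19.9
position: [553.6, 84.8, 86.8]
ee_rot: [[-1.0, -0.001, 0.0], [-0.001, 1.0, -0.0], [-0.0, -0.0, -1.0]]
contact_force: [-1.0, -0.8, -0.5]
grip_width: 27.7
finger_force: 30.0
19.9 [553.6  84.8  86.8] yaw -179.9 q [ 0.39  0.59 -0.83  1.9   0.55  0.9   0.85] F [-1.  -0.8 -0.5] w 27.7 29.999967995099723
hole [553.6  84.8 130.5] r 81.2 lean -0.0 zy -0.0
```

Before releasing I'll press down slightly. If the wire is in the hole, an upward force should appear.

```bash
python3 -m crank '[{"dx":0,"dy":0,"dz":0.02,"rx":0,"ry":0,"rz":0,"jaw":1},{"dx":0,"dy":0,"dz":0,"rx":0,"ry":0,"rz":0,"jaw":1},{"dx":0,"dy":0,"dz":0,"rx":0,"ry":0,"rz":0,"jaw":1}]'; python3 g.py;python3 -c "
from h import *
snap('scene','s2',(310,130,450,270),4)"
```

```text
t: 20.27
position: [553.8, 85.0, 86.0]
ee_rot: [[-1.0, -0.001, 0.001], [-0.001, 1.0, -0.0], [-0.001, -0.0, -1.0]]
contact_force: [-1.7, -1.3, 4.9]
grip_width: 27.8
finger_force: 30.0
20.275 [553.8  85.   86. ] yaw -179.9 q [ 0.39  0.59 -0.83  1.9   0.55  0.9   0.85] F [-1.7 -1.3  4.9] w 27.8 30.000951178371906
hole [553.8  85.  129.7] r 81.0 lean -0.0 zy -0.0
```

View pics/s2.png

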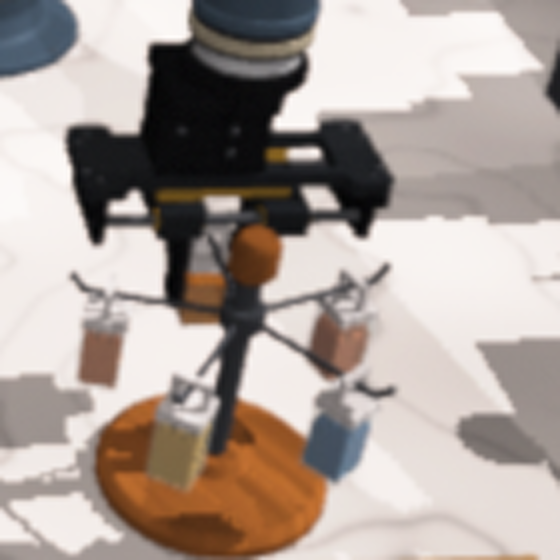

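The upward force at exactly the expected height (+4.9 N, hole at 129.7) confirms the tab is resting on the wire. The crop shows the vial between the fingers on the branch, with the other four still hanging. I'll ease up 0.8 mm, release, and go straight up.

```bash
python3 -m crank '[{"dx":0,"dy":0,"dz":-0.015,"rx":0,"ry":0,"rz":0,"jaw":1},{"dx":0,"dy":0,"dz":0,"rx":0,"ry":0,"rz":0,"jaw":0.2},{"dx":0,"dy":0,"dz":0,"rx":0,"ry":0,"rz":0,"jaw":-0.3},{"dx":0,"dy":0,"dz":0,"rx":0,"ry":0,"rz":0,"jaw":-1},{"dx":0,"dy":0,"dz":0,"rx":0,"ry":0,"rz":0,"jaw":-1},{"dx":0,"dy":0,"dz":0,"rx":0,"ry":0,"rz":0,"jaw":-1},{"dx":0,"dy":0,"dz":0,"rx":0,"ry":0,"rz":0,"jaw":-1},{"dx":0,"dy":0,"dz":0,"rx":0,"ry":0,"rz":0,"jaw":-1}]'; python3 g.py; python3 -m crank '[{"dx":0,"dy":0,"dz":-0.1,"rx":0,"ry":0,"rz":0,"jaw":-1},{"dx":0,"dy":0,"dz":-0.3,"rx":0,"ry":0,"rz":0,"jaw":-1},{"dx":0,"dy":0,"dz":-0.5,"rx":0,"ry":0,"rz":0,"jaw":-1},{"dx":0,"dy":0,"dz":-0.7,"rx":0,"ry":0,"rz":0,"jaw":-1},{"dx":0,"dy":0,"dz":-0.8,"rx":0,"ry":0,"rz":0,"jaw":-1},{"dx":0.5,"dy":-0.7,"dz":0,"rx":0,"ry":0,"rz":0,"jaw":-1},{"dx":0.3,"dy":-0.8,"dz":0,"rx":0,"ry":0,"rz":0,"jaw":-1},{"dx":0.3,"dy":-0.8,"dz":0,"rx":0,"ry":0,"rz":0,"jaw":-1},{"dx":0,"dy":-0.8,"dz":0,"rx":0,"ry":0,"rz":0,"jaw":-1},{"dx":0,"dy":-0.8,"dz":0,"rx":0,"ry":0,"rz":0,"jaw":-1}]'; python3 g.py; python3 -c "
from h import *
snap('scene','s3');snap('top','t2')
a=np.load('pics/s3.npz')['im'][150:270,310:430];b=np.load('pics/t2.npz')['im'][160:260,150:250]
r=lambda a:cv2.resize(a,(400,400),interpolation=cv2.INTER_CUBIC)
cv2.imwrite('pics/c4.png',np.hstack([r(a),r(b)]))"
```

```text
t: 21.32
position: [553.6, 84.9, 86.5]
ee_rot: [[-1.0, -0.001, 0.0], [-0.001, 1.0, -0.0], [-0.0, -0.0, -1.0]]
contact_force: [-0.1, 0.8, -0.5]
grip_width: 84.0
finger_force: 0.0
21.325 [553.6  84.9  86.5] yaw -179.9 q [ 0.39  0.59 -0.83  1.9   0.55  0.9   0.85] F [-0.1  0.8 -0.5] w 84.0 0.0
hole [553.6  84.9 130.2] r 81.2 lean -0.0 zy -0.0
t: 22.58
position: [487.8, -150.6, 232.1]
ee_rot: [[-1.0, -0.001, 0.002], [-0.001, 1.0, -0.002], [-0.002, -0.002, -1.0]]
contact_force: [0.3, 0.3, -0.4]
grip_width: 87.2
finger_force: 0.0
22.575 [ 487.8 -150.6  232.1] yaw -179.9 q [ 1.    0.32 -0.95  1.87  0.3   1.1   1.51] F [ 0.3  0.3 -0.4] w 87.2 0.0
hole [ 487.7 -150.5  275.8] r 147.1 lean -0.1 zy -0.002
```

View pics/c4.png

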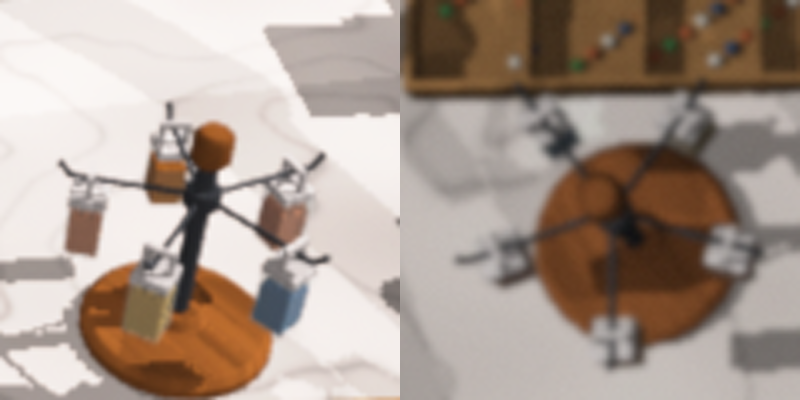

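The vial hangs behind the upturned tip at (611,340) in the crop, with the branch still pointing to the robot and all five vials hanging. I'll hand it in.

```bash
python3 -m crank '[{"dx":0,"dy":0,"dz":0,"rx":0,"ry":0,"rz":0,"jaw":-1},{"dx":0,"dy":0,"dz":0,"rx":0,"ry":0,"rz":0,"jaw":-1}]' >/dev/null; python3 -c "
from plant import arm
print(arm.job_done())"
```

```text
the job is handed in; nothing more can be done
None
```

I turned the rack so its empty branch points to the robot's side, hung the square vial there behind the upturned tip, and handed the job in at about 23 s; the last pictures show all five vials hanging.

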